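Close the board holder's sliding jaw on a circuit board

TASK

Clamp the circuit board in the bench holder: keep the sliding jaw's release lever squeezed against its grip plate, slide the jaw along to the notch where its sprung rubber pad is pressed in against the board's edge (clearly pressed in, but not to its end), then let go so that the lever springs all the way back with its tooth fully down in that notch. Do it gently, without cracking the lever or the board, and leave the other things on the bench alone.

Things in the scene. Friction and masses are not known exactly. Their poses are not given: they have to be found in the camera images.
- holder: Grey base plate of the board holder, 120 x 320 x 12 mm, fixed to the bench. Origin: centre of its underside; y is the slide direction, from the jaw towards the board and the end stop; x is across the rail, z up. The guide rail runs at x = -18 mm, the notched steel rack at x = 12 to 30 mm, 38 mm high. Two aluminium bed rails, tops 44 mm above the bench, carry the board.
- stop: Fixed aluminium end stop across the bed, 106 (x) x 14 (y) x 22 (z) mm. Origin: centre of its underside, 44 mm above the bench; axes along the holder's. The board lies against its -y side, up to 3 mm away. Its place along the bed differs.
- board: Loose green circuit board lying flat on the bed, 104 (x) x 90 (y) x 4 mm with low components, 0.12 kg. Origin: centre of its underside; axes along the holder's. Its -y edge is the one to be clamped. It cracks if pressed against the stop with more than 20 N; pressed only through the pad's spring it never gets more than 10 N.
- jaw (a joint): Travel of the black sliding jaw along the holder's +y, m: 0 fully back, up to 0.116. It stays wherever it is left: the rail drags with about 7 N. At 0 the jaw's middle is at holder y = -110 mm and the pad's face, not pressed in, at holder y = -65 mm.
- jaw_grip (a point): Point on the jaw midway between the outer face of the grip plate and the outermost line of the squeeze bar (lever at rest), at the height of the bar, 92 mm above the bench; moves with the jaw. Each of those outer surfaces is 25 mm from it, the plate's on the holder's -x side, the bar's on the +x side.
- grip_plate: Fixed upright black plate on the jaw, 8 (x) x 34 (y) x 58 (z) mm, from 52 to 110 mm above the bench; the fixed half of the squeeze grip. Origin: centre of its underside. Cracks above 70 N of finger force.
- squeeze_bar: Black bar, 12 mm diameter, 40 mm long along the holder's y, on top of the release lever, 92 mm above the bench. Origin: its middle. Pinch it together with the grip plate from above, fingers on the outer sides: 50 mm over both at rest, 36 mm fully squeezed. It takes 3 N to start, 6 N to squeeze fully; cracks above 70 N of finger force. The jaw below it is 59 mm high.
- lever (a joint): Angle of the release lever, rad: 0 at rest with the tooth fully down in a notch (or in the parking slot), 0.35 fully squeezed to its stop. The tooth clears the rack above about 0.25. Let go over a crest between notches, the lever hangs at 0.12 or more instead of 0.
- tooth: Steel tooth, 5 mm wide (y), low on the lever at the jaw's middle; origin: its centre. It drops into the rack's notches from the +x side. It starts in a long parking slot at the jaw's end of the rack; past that, 6.8 mm notches every 14 mm with 7.2 mm crests between. The rack lies up to 6 mm either way along y from case to case, not reported: feel for the notch (1.8 mm of play in it).
- pad (a joint): How far the jaw's sprung rubber pad (80 x 8 x 18 mm, in front of the jaw, 46 to 64 mm above the bench) is pushed back into the jaw, m: 0 free, 0.018 its end. Spring: 2 N at the start, 9 N at the end. 0.002 to 0.017 counts as clamped; there is always a notch inside this.
- screwdriver: Loose screwdriver lying on the bench beyond the holder; not needed.
- jar: Small closed jar, 48 mm diameter, 50 mm high, standing right of the holder; not needed.
- parts_bin: Open blue bin, 110 x 160 x 50 mm, standing left of the holder; not needed.
There are look-alikes about, which are no part of the job. What is meant by the board is not pink or purple, and is the larger of those in its own colour.

How it is judged:
On the way, in this order (a step that is already met when the one before it is completed fails the run):
1. the release lever is squeezed until its tooth is clear of the rack (value of joint lever above 0.25 rad), for 0.1 s.
2. the jaw is slid up so that its pad is pressed in by the board (value of joint pad above 0.002 m), for 0.1 s.
At the end, for the whole second after the job is handed in: The lever is let go and back within 0.06 rad of rest, its tooth in a notch; the pad is pressed in by 2 to 17 mm against the board; the board lies flat on the bed (within 3 mm in height, 0.06 rad of tilt and 0.08 rad of turn); jaw and board are at rest (value of joint lever below 0.06 rad and value of joint pad between 0.002 and 0.017 m and velocity of joint jaw between -0.005 and 0.005 m/s and z of board in the frame of stop between -0.003 and 0.003 m and angle between board's own z axis and vertical below 0.06 rad and angle between the y axis of board and the y axis of holder, either way round below 0.08 rad and linear speed of board below 0.01 m/s); the robot touches nothing.
It fails at once if the squeeze bar takes more than 70 N from the fingers (contact force between the fingers and squeeze_bar above 70 N).
It fails at once if the grip plate takes more than 70 N from the fingers (contact force between the fingers and grip_plate above 70 N).
It fails at once if the board is pressed against the stop with more than 20 N (contact force between board and stop above 20 N).
It fails at once if a bystander is moved by more than 15 mm (distance of any of screwdriver, jar, parts_bin from where it was at the start of the episode above 0.015 m).
It also fails if it takes over 51 s, if anything falls off the work surface, if the arm or the gripper's body presses on something with over 40 N, if the wrist force passes 120 N, or if a joint passes its speed limit or range.

ROBOT

A 6-joint arm with a two-finger parallel gripper is mounted at the origin on the work surface. World frame = base frame: x ahead of the robot, y to its left, z up, the work surface at z = 0. Lengths are in m, angles in rad, forces in N, time in s.
With the tool pointing down it reaches from about 0.275 to 0.85 m from the base axis. Payload 19 kg.
Tool frame: the origin (TCP) lies on the centre line of the jaws, within the pads' length; the fingertips stand 8 mm ahead of it and the grasp point (between the pads) lies 11 mm behind it (finger_overhang is the y of the fingertips in the tool frame, in m); y points along the fingers, x is the direction in which the jaws open and shut, and the axes are right-handed (so a half turn about y gives the same grasp; the last joint's range is limited). The gripper opens to 85 mm and grips with 20 to 120 N. Pads are 22 mm wide; open, the fingers measure 114 mm over their backs; the gripper's body (76 mm by 85 mm) begins 54 mm behind the grasp point. The pads swing forward as they close: fully open they stand 13 mm farther back than shut.
Start: joints at [-1.476, 0.15, 1.437, -0, 1.554, -0.134], TCP at [0.13, -0.56, 0.239] pointing down, gripper open.
Joint ranges: [-2.8, 2.8], [-0.68, 2.1], [0.12, 2.68], [-1.39, 4.53], [0.16, 2.79], [-2.81, 2.81]. Speed limits (rad/s): [1.89, 1.89, 2.22, 3.01, 3.01, 3.01].

INTERFACE

Orientations are given as a unit quaternion [x, y, z, w].
In Python, from cell import get_state, grab_frame, finish_job, finger_overhang gives the robot as it stands.
- The arm moves only by the tool carry_out, never from a script. Its argument "series" is a list of rows, each an object of numbers: "ax", "ay", "az": the turn, a rotation vector about the tool's x, y, z scaled (see below); "dx", "dy", "dz": the shift along the tool's x, y, z scaled (see below); "claw": the closure, from -1 (fully open) to 1 (shut), so that 0 is half open. In form: [{"ax": .., "ay": .., "az": .., "dx": .., "dy": .., "dz": .., "claw": ..}, ...]. A call has exactly 8 rows; each row shifts and turns the pose as measured when the row begins, along the tool's axes as they then stand; what a row does not reach is not made up. The controller multiplies each number of a shift by 0.2 m and each number of a turn by 180 degrees. A row lasts 1/8 s, in which the tool goes at most 62.5 mm and 10.7 degrees, less where a joint would pass 70% of its speed; a pose out of reach is approached as far as the arm can. A call with a number of a shift or a turn outside -1 to 1 is refused whole. A call with a gripper value outside its range is refused whole. The fingers move at their own pace and stop on an object; "squeeze" is the grip in N (left out, the last holds). Time passes only in rows, so rows that do not move let the fingers close, or fill a call up. It gives the time, the measured TCP pose, the force and the opening at its end, in the units of the state.
- get_state(): the state, without advancing time (a new reading comes with each control period).
- grab_frame(name): name is "scene" or "top" or "wrist"; returns a dict with "image" (400x640x3 uint8, blue, green, red), "fov_y" (degrees; the focal length in pixels is half the picture's height over the tangent of half this angle, whatever the lens; pixels are square), "cx", "cy" (the principal point, pixels), "rvec" (rotation vector, rad) and "tvec" (3), from world to camera coordinates, as OpenCV has them. Camera axes: x right, y down, z forward; pixel columns grow to the right and rows downward; lengths in m; the calibration is good to about 2 mm. A picture is of the moment at which its call begins. There is no depth.
- finish_job(): hands the job in, once; it reports no verdict.
The state is a dict: "clock": time; "joints": joint angles; "joint_vel": joint speeds; "joint_torque": joint torques, N m; "eef_pos": TCP position; "ee_rot": TCP orientation; "ft_force": force on the tool from outside, world axes, zero at the start; "torque": the same for the moment, N m; "width": finger opening in m.
Only numpy, scipy, OpenCV 4.12 (cv2) and the standard library are available. Lean on these libraries where they do the work, as an engineer would, in place of code of your own. Each camera call takes 0.05 s, during which the arm holds its last target.

## Working session

There is one attempt and no reset: what is moved stays moved. The work goes in short steps, Python scripts to look and compute and a tool call to move; the robot and the scene stay as the last step left them, time stands still between calls to the robot, and variables do not carry over. Pictures are saved under pics/ and viewed, and the job is handed in when it is done.

Besides the shell and the picture viewer there is one more tool, called after "Emit:" as name(argument=value, ...) on one line, values as JSON. carry_out: Moves the arm, as the interface text tells. Shifts and turns lie within -1 to 1; 1 stands for 0.2 m of shift or 180 degrees of turn. Its arguments: {"type":"object","properties":{"series":{"type":"array","items":{"type":"object","properties":{"ax":{"type":"number","minimum":-1,"maximum":1},"ay":{"type":"number","minimum":-1,"maximum":1},"az":{"type":"number","minimum":-1,"maximum":1},"dx":{"type":"number","minimum":-1,"maximum":1},"dy":{"type":"number","minimum":-1,"maximum":1},"dz":{"type":"number","minimum":-1,"maximum":1},"claw":{"type":"number"}}}},"squeeze":{"type":"number"}},"required":["series"]}

```bash
ls; mkdir -p pics
python3 - <<'E'
from cell import *
import cv2
s=get_state();print(s)
for n in("scene","top","wrist"):
    f=grab_frame(n);cv2.imwrite(f"pics/{n}0.png",f["image"]);print(n,{k:v for k,v in f.items() if k!="image"})
print(finger_overhang)
E
```

```text
pics
{'clock': 0.0, 'joints': array([-1.47600097e+00,  1.50979782e-01,  1.43802771e+00, -2.82618606e-06,
        1.55376738e+00, -1.33996156e-01]), 'joint_vel': array([-0.00070544, -0.00084011,  0.00115372,  0.00070763, -0.00124904,
       -0.00188096]), 'joint_torque': array([ 4.69392962e-04, -7.13053679e+01, -5.70877969e+01, -6.08705636e-05,
        8.95862264e-03,  5.84384168e-06]), 'eef_pos': array([ 0.13037067, -0.55979193,  0.23868064]), 'ee_rot': array([-0.55350449,  0.4399491 , -0.43936824,  0.55410569]), 'ft_force': array([-0.35219532, -0.23369152,  0.13493685]), 'torque': array([ 0.02582972, -0.04600036, -0.05981964]), 'width': 0.08529977899755034}
scene {'fov_y': 47.563391531245856, 'cx': 316.5757576445881, 'cy': 208.47959567628533, 'rvec': array([ 2.36237211,  0.98090431, -0.29683123]), 'tvec': array([-0.43259639, -0.259284  ,  1.38090869])}
top {'fov_y': 42.34809721798081, 'cx': 327.1510125957771, 'cy': 200.66474433740075, 'rvec': array([ 2.20320595, -2.16628721,  0.0788862 ]), 'tvec': array([0.04353855, 0.57280743, 1.3725261 ])}
wrist {'fov_y': 71.36583729977288, 'cx': 316.49836309054837, 'cy': 199.43560671551947, 'rvec': array([-2.27738257,  1.80909918,  0.25918824]), 'tvec': array([-0.57532394, -0.03572569,  0.37894572])}
0.008
```

View pics/scene0.png

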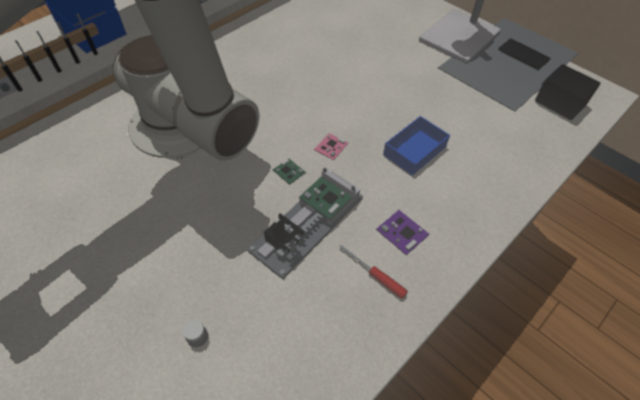

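View pics/top0.png

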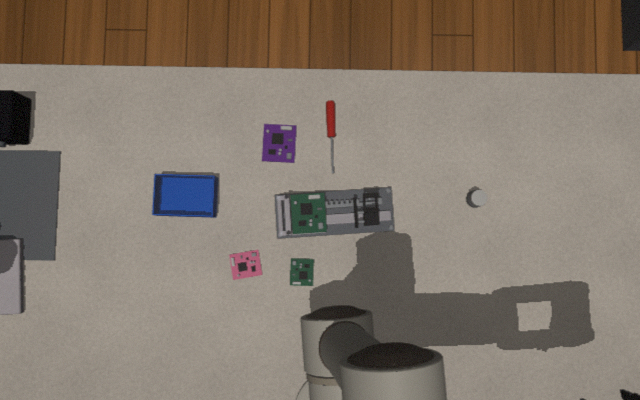

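View pics/wrist0.png

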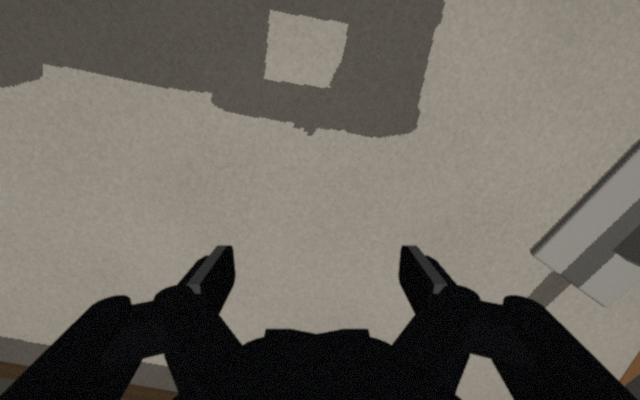

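The top view shows the holder at about (275–395, 187–238), with the stop on the left and the jaw on the right at about (371, 207). I'll enlarge it to measure.

```bash
cat > h.py <<'E'
import numpy as np,cv2
from cell import *
from scipy.spatial.transform import Rotation as R
def cam(f):
    fl=200/np.tan(np.radians(f["fov_y"])/2)
    K=np.array([[fl,0,f["cx"]],[0,fl,f["cy"]],[0,0,1.]])
    return K,cv2.Rodrigues(f["rvec"])[0],np.array(f["tvec"])
def ray(f,uv,z):
    K,Rm,t=cam(f);c=-Rm.T@t
    d=(Rm.T@np.linalg.inv(K)@np.c_[np.atleast_2d(uv),np.ones(len(np.atleast_2d(uv)))].T).T
    return c+d*((z-c[2])/d[:,2])[:,None]
def proj(f,P):
    K,Rm,t=cam(f);p=(K@(Rm@np.atleast_2d(P).T+t[:,None])).T
    return p[:,:2]/p[:,2:]
E
python3 - <<'E'
from h import *
f=grab_frame("top");im=f["image"];c=im[175:250,265:405]
cv2.imwrite("pics/topc.png",cv2.resize(c,None,fx=5.6,fy=5.6,interpolation=cv2.INTER_CUBIC))
f=grab_frame("scene");im=f["image"];c=im[165:280,245:365]
cv2.imwrite("pics/scc.png",cv2.resize(c,None,fx=5,fy=5,interpolation=cv2.INTER_CUBIC))
E
```

```text
(no output)
```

View pics/topc.png

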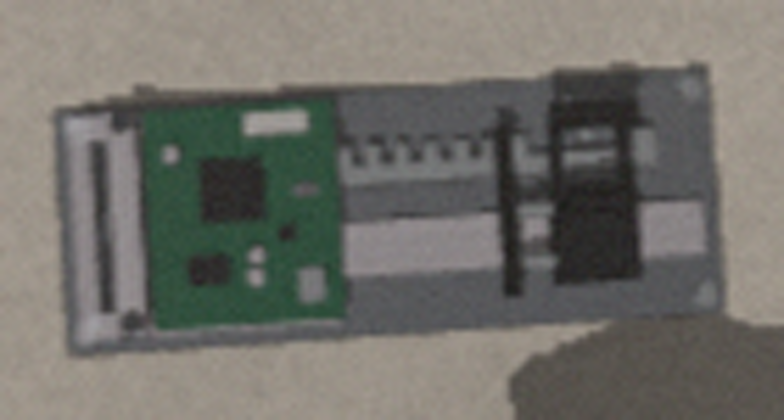

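View pics/scc.png

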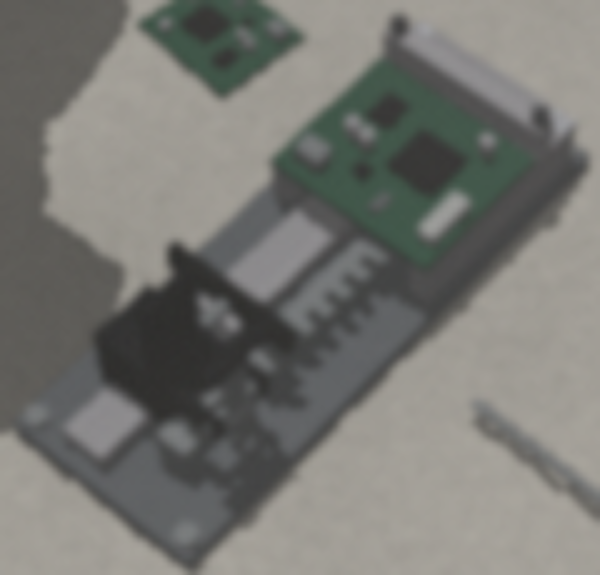

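Run:
```python
from h import *
f=grab_frame("top")
C=np.array([[707,66],[720,312],[70,354],[57,110]])
uv=(C+.5)/5.6-.5+[265,175]
P=ray(f,uv,.012);print(P.round(4))
print([np.linalg.norm(P[i]-P[(i+1)%4]).round(4) for i in range(4)])
c=P.mean(0);d=(P[3]+P[2]-P[0]-P[1])[:2];yaw=np.arctan2(d[1],d[0]);print(c,np.degrees(yaw))
y=d/np.linalg.norm(d);x=np.array([y[1],-y[0]]);
pv=(np.array([[340,95],[340,322],[150,110],[158,325]])+.5)/5.6-.5+[265,175]
for q in ray(f,pv,.048): print("board",((q-c)[:2]@x).round(4),((q-c)[:2]@y).round(4))
pv=(np.array([[508,110],[512,293]])+.5)/5.6-.5+[265,175]
for q in ray(f,pv,.064): print("pad",((q-c)[:2]@x).round(4),((q-c)[:2]@y).round(4))
pv=(np.array([[553,197],[555,280],[637,275]])+.5)/5.6-.5+[265,175]
for q in ray(f,pv,.059): print("jaw",((q-c)[:2]@x).round(4),((q-c)[:2]@y).round(4))
print("jaw centre world",c[:2]-.110*y, x,y)
s=get_state();print(R.from_quat(s["ee_rot"]).as_matrix().round(3))
```

```text
[[ 0.6145 -0.1194  0.012 ]
 [ 0.4953 -0.1266  0.012 ]
 [ 0.4698  0.1867  0.012 ]
 [ 0.5877  0.1958  0.012 ]]
[np.float64(0.1194), np.float64(0.3143), np.float64(0.1183), np.float64(0.3163)]
[0.54182689 0.03413616 0.012     ] 94.75768434170165
board 0.0541 0.0199
board -0.0528 0.027
board 0.053 0.11
board -0.0485 0.1125
pad 0.0405 -0.0579
pad -0.0448 -0.0537
jaw -0.0012 -0.0763
jaw -0.04 -0.0745
jaw -0.0402 -0.1129
jaw centre world [ 0.5509505  -0.07548482] [0.99655439 0.08294186] [-0.08294186  0.99655439]
[[ 0.227 -0.     0.974]
 [-0.974  0.     0.227]
 [-0.    -1.     0.   ]]
```

```bash
cat >> h.py <<'E'
def plan(target,yaw_deg,maxstep=.058,maxturn=10.0,n=8):
    s=get_state();p=np.array(s["eef_pos"]);M=R.from_quat(s["ee_rot"]).as_matrix()
    yaw=np.degrees(np.arctan2(M[1,0],M[0,0]));d=np.array(target)-p;L=np.linalg.norm(d);dy=yaw_deg-yaw
    print("err",d.round(4),"dyaw",round(dy,2),"tilt(deg)",np.degrees(np.arccos(-M[2,1])).round(2))
    for k in range(n):
        st=min(maxstep,np.linalg.norm(d));v=d/ (np.linalg.norm(d)+1e-9)*st;t=np.clip(dy,-maxturn,maxturn)
        a=np.radians(yaw);x=np.array([np.cos(a),np.sin(a),0]);z=np.array([-np.sin(a),np.cos(a),0])
        print("dx %.3f dy %.3f dz %.3f ay %.4f"%(v@x/.2,-v[2]/.2,v@z/.2,-t/180))
        d=d-v;yaw+=t;dy-=t
E
python3 - <<'E'
from h import *
f=grab_frame("wrist");K,Rm,t=cam(f);c=-Rm.T@t;s=get_state();M=R.from_quat(s["ee_rot"]).as_matrix()
print("cam in tool",M.T@(c-s["eef_pos"]),"axes in tool",(Rm@M).round(3))
plan([.55,-.075,.239],4.76)
E
```

```text
cam in tool [ 0.00066152 -0.13461676  0.07144176] axes in tool [[ 1.    -0.    -0.001]
 [-0.001 -0.28  -0.96 ]
 [ 0.     0.96  -0.28 ]]
err [ 4.196e-01  4.849e-01 -1.000e-04] dyaw 81.65 tilt(deg) 0.02
dx -0.171 dy 0.000 dz 0.235 ay -0.0556
dx -0.127 dy 0.000 dz 0.261 ay -0.0556
dx -0.080 dy 0.000 dz 0.279 ay -0.0556
dx -0.030 dy 0.000 dz 0.288 ay -0.0556
dx 0.020 dy 0.000 dz 0.289 ay -0.0556
dx 0.070 dy 0.000 dz 0.281 ay -0.0556
dx 0.118 dy 0.000 dz 0.265 ay -0.0556
dx 0.162 dy 0.000 dz 0.240 ay -0.0556
```

Emit:
carry_out(series=[{"dx": -0.17, "dz": 0.235, "ay": -0.055, "claw": -1}, {"dx": -0.127, "dz": 0.26, "ay": -0.055, "claw": -1}, {"dx": -0.08, "dz": 0.28, "ay": -0.055, "claw": -1}, {"dx": -0.03, "dz": 0.29, "ay": -0.055, "claw": -1}, {"dx": 0.02, "dz": 0.29, "ay": -0.055, "claw": -1}, {"dx": 0.07, "dz": 0.28, "ay": -0.055, "claw": -1}, {"dx": 0.118, "dz": 0.265, "ay": -0.055, "claw": -1}, {"dx": 0.16, "dz": 0.24, "ay": -0.055, "claw": -1}], squeeze=20)

```text
schema error: expected keys ax, ay, az, dx, dy, dz, claw
```

Run:
```python
from h import *
s=get_state();print(s["eef_pos"],s["joints"],s["ft_force"])
plan([.55,-.085,.239],4.76)
```

```text
[ 0.13038317 -0.55994069  0.2391355 ] [-1.47600578e+00  1.50610385e-01  1.43753686e+00  6.77243202e-07
  1.55381753e+00 -1.33970299e-01] [-0.09102325 -0.1772169   0.10308745]
err [ 4.196e-01  4.749e-01 -1.000e-04] dyaw 81.65 tilt(deg) 0.02
dx -0.168 dy 0.000 dz 0.236 ay -0.0556
dx -0.125 dy 0.000 dz 0.262 ay -0.0556
dx -0.077 dy 0.000 dz 0.280 ay -0.0556
dx -0.027 dy 0.000 dz 0.289 ay -0.0556
dx 0.023 dy 0.000 dz 0.289 ay -0.0556
dx 0.073 dy 0.000 dz 0.281 ay -0.0556
dx 0.121 dy 0.000 dz 0.264 ay -0.0556
dx 0.165 dy 0.000 dz 0.239 ay -0.0556
```

Emit:
carry_out(series=[{"ax": 0, "ay": -0.055, "az": 0, "dx": -0.17, "dy": 0, "dz": 0.235, "claw": -1}, {"ax": 0, "ay": -0.055, "az": 0, "dx": -0.127, "dy": 0, "dz": 0.26, "claw": -1}, {"ax": 0, "ay": -0.055, "az": 0, "dx": -0.08, "dy": 0, "dz": 0.28, "claw": -1}, {"ax": 0, "ay": -0.055, "az": 0, "dx": -0.03, "dy": 0, "dz": 0.29, "claw": -1}, {"ax": 0, "ay": -0.055, "az": 0, "dx": 0.02, "dy": 0, "dz": 0.29, "claw": -1}, {"ax": 0, "ay": -0.055, "az": 0, "dx": 0.07, "dy": 0, "dz": 0.28, "claw": -1}, {"ax": 0, "ay": -0.055, "az": 0, "dx": 0.118, "dy": 0, "dz": 0.265, "claw": -1}, {"ax": 0, "ay": -0.055, "az": 0, "dx": 0.16, "dy": 0, "dz": 0.24, "claw": -1}], squeeze=20)

```text
clock: 1.35
eef_pos: [0.4364, -0.1974, 0.2392]
ee_rot: [0.707, 0.028, -0.027, -0.706]
ft_force: [0.1, -1.1, 0.4]
width: 0.0852
```

Run:
```python
from h import *
s=get_state();print(s["clock"],s["eef_pos"],s["joints"],s["ft_force"])
plan([.55,-.085,.239],4.76)
```

```text
1.35 [ 0.43641197 -0.19735978  0.23918729] [-5.86163027e-01 -5.28637728e-02  1.65043248e+00  6.20402203e-04
  1.54224928e+00 -6.63416775e-01] [ 0.08459628 -1.08872713  0.3656669 ]
err [ 0.1136  0.1124 -0.0002] dyaw 0.33 tilt(deg) 0.11
dx 0.221 dy 0.000 dz 0.187 ay -0.0019
dx 0.222 dy 0.000 dz 0.186 ay -0.0000
dx 0.168 dy 0.000 dz 0.140 ay -0.0000
dx 0.000 dy 0.000 dz 0.000 ay -0.0000
dx 0.000 dy 0.000 dz 0.000 ay -0.0000
dx 0.000 dy 0.000 dz 0.000 ay -0.0000
dx 0.000 dy 0.000 dz 0.000 ay -0.0000
dx 0.000 dy 0.000 dz 0.000 ay -0.0000
```

Emit:
carry_out(series=[{"ax": 0, "ay": 0, "az": 0, "dx": 0.2, "dy": 0, "dz": 0.17, "claw": -1}, {"ax": 0, "ay": 0, "az": 0, "dx": 0.2, "dy": 0, "dz": 0.17, "claw": -1}, {"ax": 0, "ay": 0, "az": 0, "dx": 0.18, "dy": 0, "dz": 0.15, "claw": -1}, {"ax": 0, "ay": 0, "az": 0, "dx": 0.04, "dy": 0, "dz": 0.03, "claw": -1}, {"ax": 0, "ay": 0, "az": 0, "dx": 0, "dy": 0, "dz": 0, "claw": -1}, {"ax": 0, "ay": 0, "az": 0, "dx": 0, "dy": 0, "dz": 0, "claw": -1}, {"ax": 0, "ay": 0, "az": 0, "dx": 0, "dy": 0, "dz": 0, "claw": -1}, {"ax": 0, "ay": 0, "az": 0, "dx": 0, "dy": 0, "dz": 0, "claw": -1}])

```text
clock: 2.35
eef_pos: [0.5548, -0.0783, 0.2397]
ee_rot: [0.707, 0.03, -0.028, -0.706]
ft_force: [1.0, -0.8, 0.1]
width: 0.0854
```

Run:
```python
from h import *
s=get_state();print(s["clock"],s["eef_pos"],s["ft_force"])
f=grab_frame("wrist");cv2.imwrite("pics/w1.png",f["image"]);np.save("w1.npy",f,allow_pickle=True)
plan([.55,-.085,.239],4.76,n=2)
```

```text
2.35 [ 0.55478172 -0.07831235  0.23970998] [ 0.98722818 -0.81508567  0.06093735]
err [-0.0048 -0.0067 -0.0007] dyaw 0.0 tilt(deg) 0.16
dx -0.027 dy 0.004 dz -0.031 ay -0.0000
dx -0.000 dy 0.000 dz -0.000 ay -0.0000
```

View pics/w1.png

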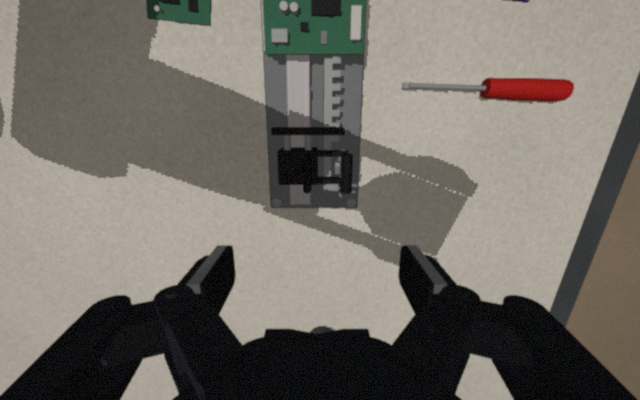

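Run:
```python
from h import *
im=cv2.imread("pics/w1.png")[30:215,250:380]
im=cv2.convertScaleAbs(im,alpha=1.6,beta=15)
im=np.rot90(im,1).copy() if 0 else im
cv2.imwrite("pics/w1c.png",cv2.resize(im[:95],None,fx=6,fy=6,interpolation=cv2.INTER_CUBIC))
cv2.imwrite("pics/w1d.png",cv2.resize(im[90:],None,fx=6,fy=6,interpolation=cv2.INTER_CUBIC))
```

```text
(no output)
```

View pics/w1c.png

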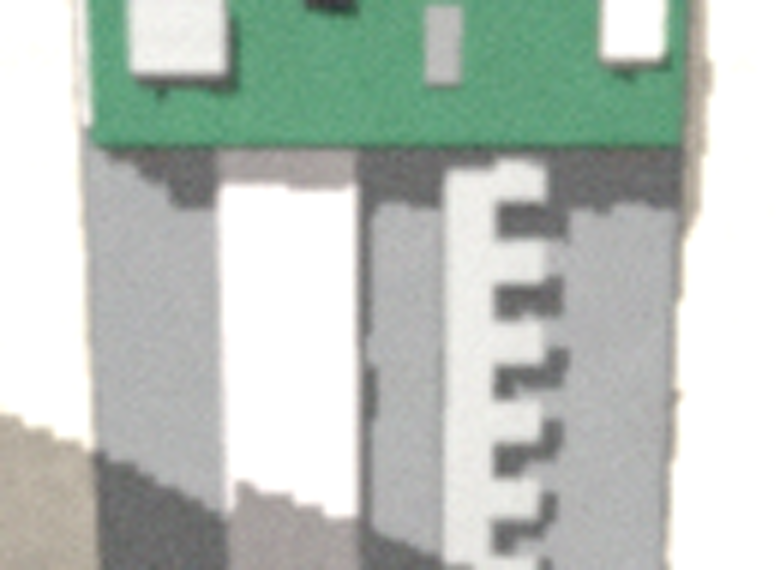

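View pics/w1d.png

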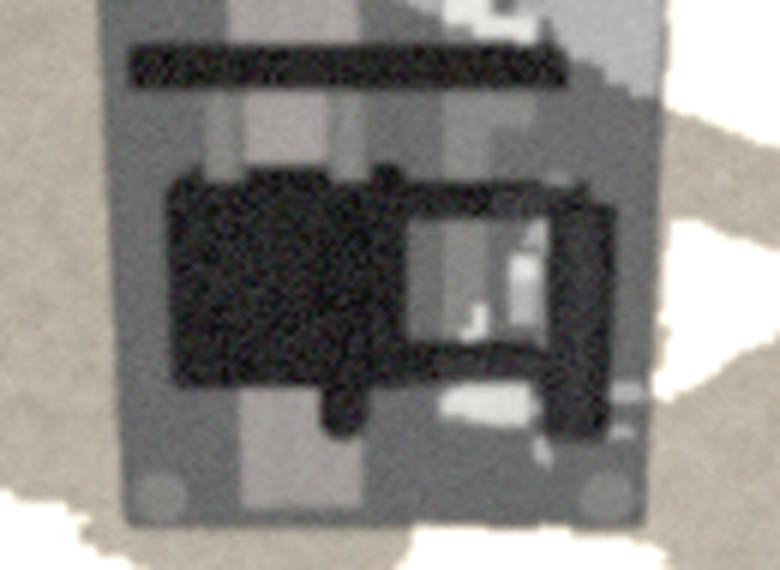

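Run:
```python
from h import *
f=np.load("w1.npy",allow_pickle=True).item()
A=lambda p:(np.atleast_2d(p)+.5)/6-.5+[250,30]
B=lambda p:(np.atleast_2d(p)+.5)/6-.5+[250,120]
L=ray(f,np.r_[A([[87,200],[97,430]]),B([[107,150],[125,520]])],.012)
Rr=ray(f,np.r_[A([[682,160],[668,480]]),B([[660,120],[642,520]])],.012)
bk=ray(f,B([[128,525],[642,525]]),.012)
for e in (L,Rr):
    q=np.polyfit(e[:,1],e[:,0],1);print("edge yaw",np.degrees(np.arctan2(1,q[0]))-90,e.round(4).tolist())
print(bk)
ql=np.polyfit(L[:,1],L[:,0],1);qr=np.polyfit(Rr[:,1],Rr[:,0],1)
sl=(ql[0]+qr[0])/2;y=np.array([sl,1]);y/=np.linalg.norm(y);x=np.array([y[1],-y[0]])
be=bk[:,:2].mean(0);c=be+.160*y
# recentre in x
xo=(np.r_[L,Rr][:,:2]-c)@x;c=c+x*((xo[:4].mean() if 0 else (xo[:len(L)].mean()+xo[len(L):].mean())/2))
print("centre",c,"yaw",np.degrees(np.arctan2(y[1],y[0]))-90,"width",xo[len(L):].mean()-xo[:len(L)].mean())
np.save("hold.npy",np.r_[c,x,y])
def H(n,uv,z):
    for q in ray(f,uv,z):print(n,(np.array([(q[:2]-c)@x,(q[:2]-c)@y])*1000).round(1))
H("rackL/R",A([[443,400],[547,400]]),.038)
H("rail",A([[220,300],[358,300]]),.0)
H("notch lower/upper edges",A([[520,237],[520,205],[520,318],[520,285],[520,400],[520,368],[520,475],[520,445],[520,552],[520,520]]),.038)
H("board edge",A([[100,146],[680,146]]),.048)
H("pad front",B([[130,45],[560,45]]),.064)
H("bar L,R",B([[550,320],[614,320]]),.092)
H("bar ends",B([[582,205],[582,438]]),.095)
H("plate back end",B([[322,420],[370,420],[345,437]]),.110)
H("jaw back edge",B([[175,385]]),.059)
H("jaw front",B([[175,180]]),.059)
```

```text
edge yaw 4.443995924368949 [[0.4827, 0.0491, 0.012], [0.486, 0.0064, 0.012], [0.4898, -0.0459, 0.012], [0.4966, -0.1286, 0.012]]
edge yaw 4.604625312840696 [[0.5989, 0.0659, 0.012], [0.6038, 0.0063, 0.012], [0.6067, -0.03, 0.012], [0.6138, -0.119, 0.012]]
[[ 0.49731632 -0.12973947  0.012     ]
 [ 0.61399342 -0.12017686  0.012     ]]
centre [0.54264137 0.03451222] yaw 4.524319527045876 width 0.11750887798159115
rackL/R [ 11.5 -19.4]
rackL/R [ 31.2 -19.3]
rail [-34.    2.6]
rail [-5.4  2.7]
notch lower/upper edges [25.4  8.9]
notch lower/upper edges [25.3 14.3]
notch lower/upper edges [25.7 -5. ]
notch lower/upper edges [25.6  0.7]
notch lower/upper edges [ 26.1 -19.4]
notch lower/upper edges [ 25.9 -13.7]
notch lower/upper edges [ 26.4 -32.9]
notch lower/upper edges [ 26.2 -27.4]
notch lower/upper edges [ 26.7 -47. ]
notch lower/upper edges [ 26.6 -41.1]
board edge [-49.7  21.8]
board edge [52.6 22.2]
pad front [-45.1 -52.7]
pad front [ 32.2 -52.4]
bar L,R [ 29.2 -97.2]
bar L,R [ 40.2 -97.1]
bar ends [ 33.7 -77.2]
bar ends [  35.1 -117.3]
plate back end [  -9.1 -110.4]
plate back end [  -1.3 -110.3]
plate back end [  -5.4 -113.2]
jaw back edge [ -39.9 -116.5]
jaw front [-38.5 -77.2]
```

Run:
```python
from h import *
h=np.load("hold.npy");c,x,y=h[:2],h[2:4],h[4:]
t=c+.0085*x-.0972*y;print(t, c+.0155*x-.0972*y)
plan([t[0],t[1],.16],4.52,maxstep=.04)
```

```text
[ 0.55878224 -0.0617144 ] [ 0.56576043 -0.06116223]
err [ 0.004   0.0166 -0.0797] dyaw -0.24 tilt(deg) 0.16
dx 0.013 dy 0.196 dz 0.040 ay 0.0013
dx 0.013 dy 0.196 dz 0.040 ay -0.0000
dx 0.000 dy 0.007 dz 0.002 ay -0.0000
dx 0.000 dy 0.000 dz 0.000 ay -0.0000
dx 0.000 dy 0.000 dz 0.000 ay -0.0000
dx 0.000 dy 0.000 dz 0.000 ay -0.0000
dx 0.000 dy 0.000 dz 0.000 ay -0.0000
dx 0.000 dy 0.000 dz 0.000 ay -0.0000
```

Emit:
carry_out(series=[{"ax": 0, "ay": 0.001, "az": 0, "dx": 0.013, "dy": 0.1, "dz": 0.04, "claw": -1}, {"ax": 0, "ay": 0, "az": 0, "dx": 0.013, "dy": 0.15, "dz": 0.04, "claw": -1}, {"ax": 0, "ay": 0, "az": 0, "dx": 0, "dy": 0.1, "dz": 0, "claw": -1}, {"ax": 0, "ay": 0, "az": 0, "dx": 0, "dy": 0.05, "dz": 0, "claw": -1}, {"ax": 0, "ay": 0, "az": 0, "dx": 0, "dy": 0, "dz": 0, "claw": -1}, {"ax": 0, "ay": 0, "az": 0, "dx": 0, "dy": 0, "dz": 0, "claw": -1}, {"ax": 0, "ay": 0, "az": 0, "dx": 0, "dy": 0, "dz": 0, "claw": -1}, {"ax": 0, "ay": 0, "az": 0, "dx": 0, "dy": 0, "dz": 0, "claw": -1}])

```text
clock: 3.4
eef_pos: [0.5595, -0.0636, 0.1609]
ee_rot: [0.708, 0.03, -0.025, -0.705]
ft_force: [0.0, 0.5, 0.1]
width: 0.0851
```

Run:
```python
from h import *
s=get_state();print(s["clock"],s["eef_pos"],s["ft_force"])
f=grab_frame("wrist");cv2.imwrite("pics/w2.png",f["image"]);np.save("w2.npy",f,allow_pickle=True)
h=np.load("hold.npy");c,x,y=h[:2],h[2:4],h[4:]
t=c+.0085*x-.0972*y
plan([t[0],t[1],.084],4.52,maxstep=.03)
```

```text
3.4 [ 0.5595407  -0.06356901  0.16094394] [0.00334884 0.45498102 0.09797392]
err [-0.0008  0.0019 -0.077 ] dyaw 0.1 tilt(deg) 0.47
dx -0.001 dy 0.150 dz 0.004 ay -0.0006
dx -0.001 dy 0.150 dz 0.004 ay -0.0000
dx -0.001 dy 0.085 dz 0.002 ay -0.0000
dx -0.000 dy 0.000 dz 0.000 ay -0.0000
dx -0.000 dy 0.000 dz 0.000 ay -0.0000
dx -0.000 dy 0.000 dz 0.000 ay -0.0000
dx -0.000 dy 0.000 dz 0.000 ay -0.0000
dx -0.000 dy 0.000 dz 0.000 ay -0.0000
```

View pics/w2.png

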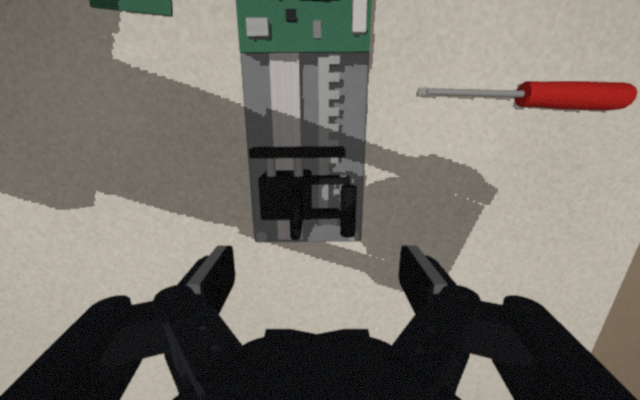

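Run:
```python
from h import *
im=cv2.imread("pics/w2.png")[135:255,235:375]
cv2.imwrite("pics/w2c.png",cv2.resize(cv2.convertScaleAbs(im,alpha=1.8,beta=15),None,fx=5,fy=5,interpolation=cv2.INTER_CUBIC))
```

```text
(no output)
```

View pics/w2c.png

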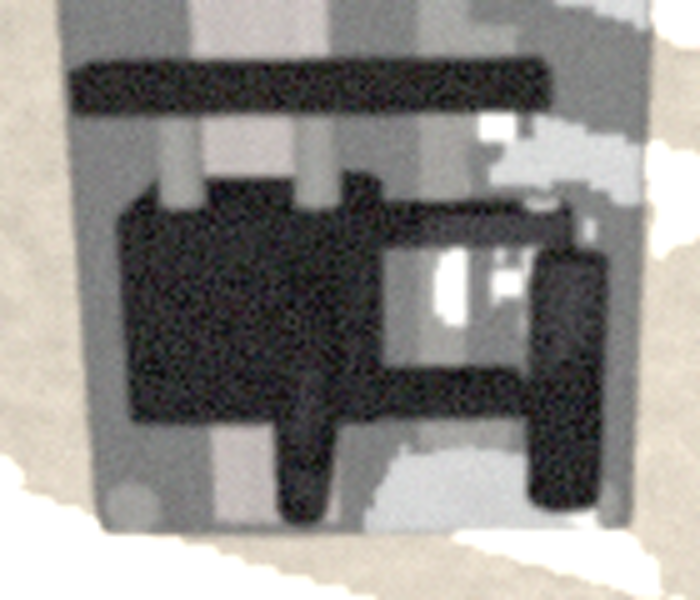

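Run:
```python
from h import *
f=np.load("w2.npy",allow_pickle=True).item()
h=np.load("hold.npy");c,x,y=h[:2],h[2:4],h[4:]
A=lambda p:(np.atleast_2d(p)+.5)/5-.5+[235,135]
def H(n,uv,z):
    for q in ray(f,uv,z):print(n,(np.array([(q[:2]-c)@x,(q[:2]-c)@y])*1000).round(1))
H("bar L,R",A([[530,380],[605,380]]),.092)
H("bar ends",A([[568,253],[565,510]]),.094)
H("plate back",A([[277,440],[333,440],[305,522]]),.110)
H("pad front",A([[300,60]]),.064)
H("back",A([[110,530],[630,530]]),.012)
```

```text
bar L,R [ 28.6 -97.4]
bar L,R [ 40.2 -97.5]
bar ends [ 33.6 -76.8]
bar ends [  34.4 -118.3]
plate back [  -8.9 -100.1]
plate back [  -1.  -100.2]
plate back [  -5.3 -112.8]
pad front [ -7.6 -51.4]
back [ -56.  -159.2]
back [  59.4 -159.8]
```

Emit:
carry_out(series=[{"ax": 0, "ay": 0, "az": 0, "dx": -0.002, "dy": 0.1, "dz": 0.005, "claw": -1}, {"ax": 0, "ay": 0, "az": 0, "dx": -0.002, "dy": 0.1, "dz": 0.005, "claw": -1}, {"ax": 0, "ay": 0, "az": 0, "dx": 0, "dy": 0.1, "dz": 0, "claw": -1}, {"ax": 0, "ay": 0, "az": 0, "dx": 0, "dy": 0.06, "dz": 0, "claw": -1}, {"ax": 0, "ay": 0, "az": 0, "dx": 0, "dy": 0.02, "dz": 0, "claw": -1}, {"ax": 0, "ay": 0, "az": 0, "dx": 0, "dy": 0, "dz": 0, "claw": -1}, {"ax": 0, "ay": 0, "az": 0, "dx": 0, "dy": 0, "dz": 0, "claw": -1}, {"ax": 0, "ay": 0, "az": 0, "dx": 0, "dy": 0, "dz": 0, "claw": -0.4}])

```text
clock: 4.45
eef_pos: [0.5608, -0.0622, 0.0859]
ee_rot: [0.708, 0.032, -0.023, -0.705]
ft_force: [-0.9, 0.6, -0.4]
width: 0.0697
```

Run:
```python
from h import *
s=get_state();print(s["clock"],s["eef_pos"],s["ft_force"],s["width"])
h=np.load("hold.npy");c,x,y=h[:2],h[2:4],h[4:]
t=c+.0085*x-.0972*y
plan([t[0],t[1],.084],4.52,maxstep=.03,n=2)
f=grab_frame("wrist");cv2.imwrite("pics/w3.png",f["image"])
```

```text
4.45 [ 0.56080808 -0.06219256  0.08591446] [-0.90296666  0.5571303  -0.37379704] 0.06970043594543313
err [-0.002   0.0005 -0.0019] dyaw 0.1 tilt(deg) 0.75
dx -0.010 dy 0.010 dz 0.003 ay -0.0005
dx -0.000 dy 0.000 dz 0.000 ay -0.0000
```

View pics/w3.png

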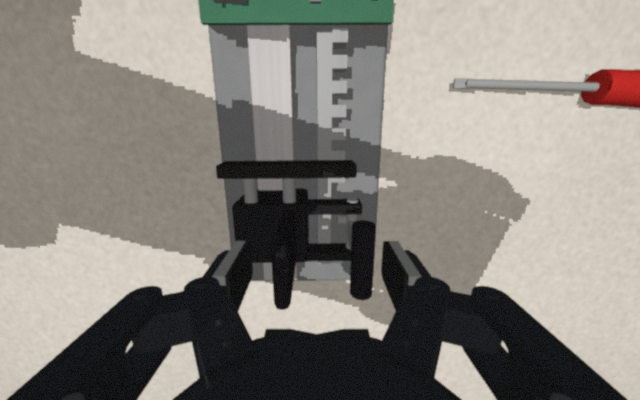

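```bash
cat >> h.py <<'E'
def tilt():
    M=R.from_quat(get_state()["ee_rot"]).as_matrix()
    a=M[:,1];b=np.array([0,0,-1.]);w=np.cross(a,b);print("tilt fix (scaled) tool:",(np.degrees(M.T@w)/180).round(4))
E
python3 -c "
from h import *
tilt()"
```

```text
tilt fix (scaled) tool: [0.0016 0.     0.0039]
```

Emit:
carry_out(series=[{"ax": 0.0016, "ay": 0, "az": 0.004, "dx": -0.01, "dy": 0.005, "dz": 0.003, "claw": -0.5}, {"ax": 0, "ay": 0, "az": 0, "dx": 0, "dy": 0, "dz": 0, "claw": -0.4}, {"ax": 0, "ay": 0, "az": 0, "dx": 0, "dy": 0, "dz": 0, "claw": -0.3}, {"ax": 0, "ay": 0, "az": 0, "dx": 0, "dy": 0, "dz": 0, "claw": -0.2}, {"ax": 0, "ay": 0, "az": 0, "dx": 0, "dy": 0, "dz": 0, "claw": -0.1}, {"ax": 0, "ay": 0, "az": 0, "dx": 0, "dy": 0, "dz": 0, "claw": 0}, {"ax": 0, "ay": 0, "az": 0, "dx": 0, "dy": 0, "dz": 0, "claw": 0.05}, {"ax": 0, "ay": 0, "az": 0, "dx": 0, "dy": 0, "dz": 0, "claw": 0.1}], squeeze=20)

```text
clock: 5.5
eef_pos: [0.5595, -0.0619, 0.0863]
ee_rot: [0.707, 0.028, -0.027, -0.706]
ft_force: [-5.6, 0.2, 8.2]
width: 0.0387
```

Run:
```python
from h import *
s=get_state();print(s["clock"],s["eef_pos"],s["ft_force"],s["torque"],s["width"]);tilt()
h=np.load("hold.npy");c,x,y=h[:2],h[2:4],h[4:]
t=c+.0085*x-.0972*y
plan([t[0],t[1],.084],4.52,maxstep=.03,n=1)
f=grab_frame("wrist");cv2.imwrite("pics/w4.png",f["image"])
```

```text
5.5 [ 0.55945399 -0.06185995  0.08626093] [-5.63936577  0.17647973  8.17489419] [-0.07919009  0.93196573  0.13263973] 0.038654467652327794
tilt fix (scaled) tool: [0.0001 0.     0.0003]
err [-0.0007  0.0001 -0.0023] dyaw 0.09 tilt(deg) 0.06
dx -0.003 dy 0.011 dz 0.001 ay -0.0005
```

View pics/w4.png

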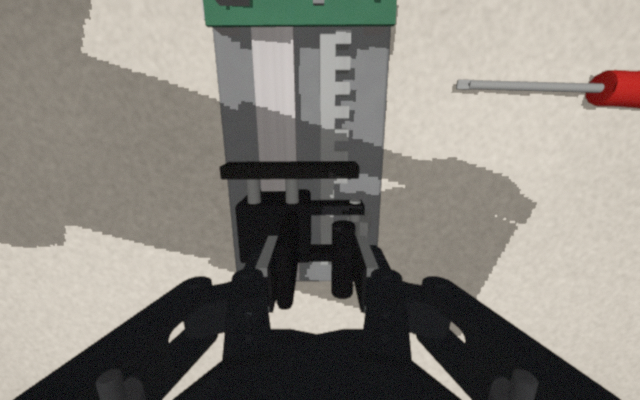

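Emit:
carry_out(series=[{"ax": 0, "ay": 0, "az": 0, "dx": 0, "dy": 0, "dz": 0, "claw": 0.13}, {"ax": 0, "ay": 0, "az": 0, "dx": 0, "dy": 0, "dz": 0, "claw": 0.16}, {"ax": 0, "ay": 0, "az": 0, "dx": 0, "dy": 0, "dz": 0, "claw": 0.2}, {"ax": 0, "ay": 0, "az": 0, "dx": 0, "dy": 0, "dz": 0, "claw": 0.25}, {"ax": 0, "ay": 0, "az": 0, "dx": 0, "dy": 0, "dz": 0, "claw": 0.3}, {"ax": 0, "ay": 0, "az": 0, "dx": 0, "dy": 0, "dz": 0, "claw": 0.3}, {"ax": 0, "ay": 0, "az": 0, "dx": 0, "dy": 0, "dz": 0, "claw": 0.3}, {"ax": 0, "ay": 0, "az": 0, "dx": 0, "dy": 0, "dz": 0, "claw": 0.3}], squeeze=25)

```text
clock: 6.55
eef_pos: [0.5576, -0.062, 0.0863]
ee_rot: [0.707, 0.026, -0.028, -0.706]
ft_force: [2.7, 0.9, 2.8]
width: 0.0349
```

Run:
```python
from h import *
s=get_state();print(s["clock"],s["eef_pos"],s["ft_force"],s["torque"],s["width"]);tilt()
f=grab_frame("wrist");cv2.imwrite("pics/w5.png",cv2.resize(f["image"][140:330,180:440],None,fx=3,fy=3,interpolation=cv2.INTER_CUBIC))
```

```text
6.55 [ 0.55761105 -0.06200635  0.08632731] [2.72954433 0.9394115  2.83094476] [ 0.11225762 -0.79390353  0.07322971] 0.03492327250302275
tilt fix (scaled) tool: [ 0.0001 -0.     -0.0009]
```

View pics/w5.png

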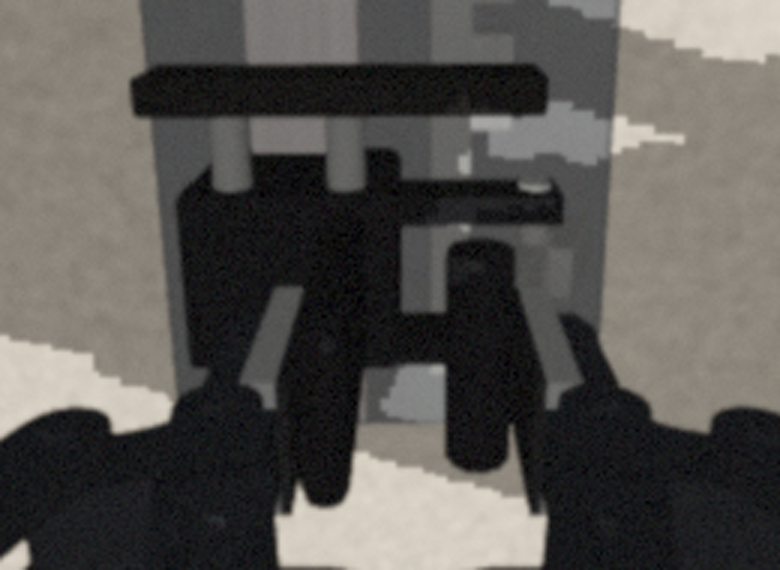

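Emit:
carry_out(series=[{"ax": 0, "ay": 0, "az": 0, "dx": 0, "dy": 0, "dz": 0.015, "claw": 0.3}, {"ax": 0, "ay": 0, "az": 0, "dx": 0, "dy": 0, "dz": 0.03, "claw": 0.3}, {"ax": 0, "ay": 0, "az": 0, "dx": 0, "dy": 0, "dz": 0.04, "claw": 0.3}, {"ax": 0, "ay": 0, "az": 0, "dx": 0, "dy": 0, "dz": 0.04, "claw": 0.3}, {"ax": 0, "ay": 0, "az": 0, "dx": 0, "dy": 0, "dz": 0.04, "claw": 0.3}, {"ax": 0, "ay": 0, "az": 0, "dx": 0, "dy": 0, "dz": 0.03, "claw": 0.3}, {"ax": 0, "ay": 0, "az": 0, "dx": 0, "dy": 0, "dz": 0.01, "claw": 0.3}, {"ax": 0, "ay": 0, "az": 0, "dx": 0, "dy": 0, "dz": 0, "claw": 0.3}], squeeze=32)

```text
clock: 7.6
eef_pos: [0.5544, -0.0249, 0.0864]
ee_rot: [0.71, 0.026, -0.028, -0.703]
ft_force: [2.4, -0.1, 3.4]
width: 0.0346
```

Run:
```python
from h import *
s=get_state();print(s["clock"],s["eef_pos"],s["ft_force"],s["torque"],s["width"]);tilt()
h=np.load("hold.npy");c,x,y=h[:2],h[2:4],h[4:]
for p in (np.array([.5576,-.0620]),s["eef_pos"][:2]): print(((p-c)@x*1e3).round(1),((p-c)@y*1e3).round(1))
f=grab_frame("wrist");np.save("w6.npy",f,allow_pickle=True);cv2.imwrite("pics/w6.png",f["image"])
```

```text
7.6 [ 0.55443596 -0.02489593  0.08637977] [ 2.40199328 -0.13610881  3.35308603] [ 0.34670606 -0.86300465  0.20919358] 0.03457544264172093
tilt fix (scaled) tool: [ 0.0031  0.     -0.001 ]
7.3 -97.4
7.1 -60.2
```

View pics/w6.png

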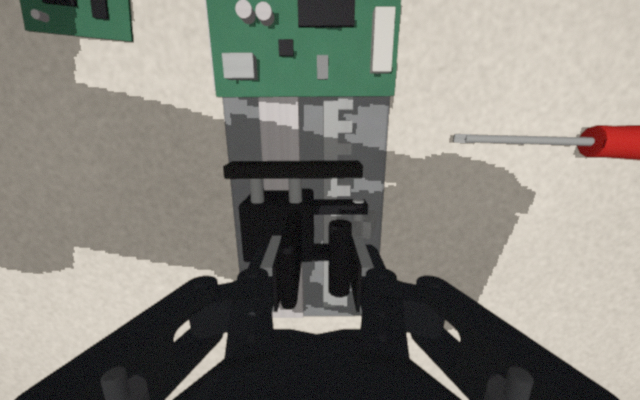

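Emit:
carry_out(series=[{"ax": 0.003, "ay": 0, "az": 0, "dx": 0, "dy": 0, "dz": 0.015, "claw": 0.3}, {"ax": 0, "ay": 0, "az": 0, "dx": 0, "dy": 0, "dz": 0.03, "claw": 0.3}, {"ax": 0, "ay": 0, "az": 0, "dx": 0, "dy": 0, "dz": 0.035, "claw": 0.3}, {"ax": 0, "ay": 0, "az": 0, "dx": 0, "dy": 0, "dz": 0.035, "claw": 0.3}, {"ax": 0, "ay": 0, "az": 0, "dx": 0, "dy": 0, "dz": 0.03, "claw": 0.3}, {"ax": 0, "ay": 0, "az": 0, "dx": 0, "dy": 0, "dz": 0.02, "claw": 0.3}, {"ax": 0, "ay": 0, "az": 0, "dx": 0, "dy": 0, "dz": 0.01, "claw": 0.3}, {"ax": 0, "ay": 0, "az": 0, "dx": 0, "dy": 0, "dz": 0, "claw": 0.3}])

```text
clock: 8.65
eef_pos: [0.5518, 0.0065, 0.0864]
ee_rot: [0.709, 0.026, -0.028, -0.704]
ft_force: [1.9, 1.7, 2.9]
width: 0.0347
```

Run:
```python
from h import *
s=get_state();print(s["clock"],s["eef_pos"],s["ft_force"],s["torque"],s["width"]);tilt()
h=np.load("hold.npy");c,x,y=h[:2],h[2:4],h[4:]
for p in (np.array([.5576,-.0620]),s["eef_pos"][:2]): print(((p-c)@x*1e3).round(1),((p-c)@y*1e3).round(1))
f=grab_frame("wrist");np.save("w7.npy",f,allow_pickle=True);cv2.imwrite("pics/w7.png",f["image"])
cv2.imwrite("pics/w7c.png",cv2.resize(cv2.convertScaleAbs(f["image"][100:310,190:430],alpha=1.5,beta=10),None,fx=3,fy=2.8,interpolation=cv2.INTER_CUBIC))
```

```text
8.65 [0.55183721 0.00646271 0.08637133] [1.90307215 1.67018445 2.93576895] [ 0.35408425 -0.83749467  0.19534508] 0.03467867875680717
tilt fix (scaled) tool: [ 0.0023  0.     -0.0011]
7.3 -97.4
7.0 -28.7
```

View pics/w7c.png

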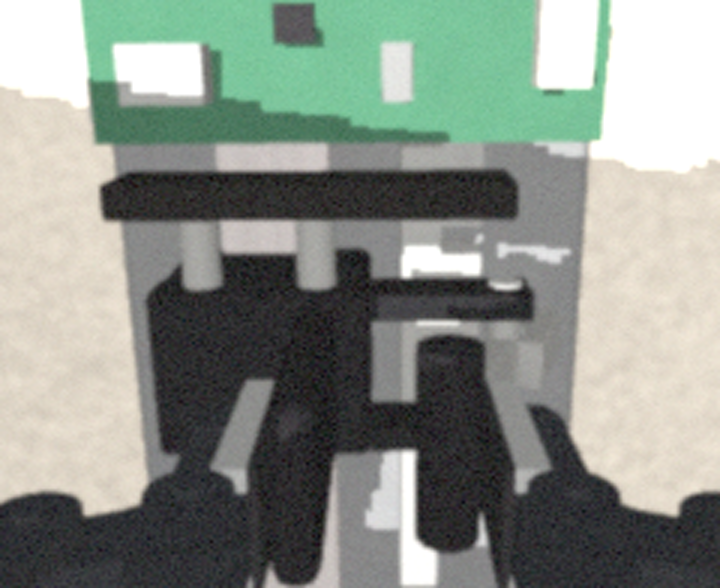

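Emit:
carry_out(series=[{"ax": 0.0015, "ay": 0, "az": 0, "dx": 0, "dy": 0, "dz": 0.01, "claw": 0.3}, {"ax": 0, "ay": 0, "az": 0, "dx": 0, "dy": 0, "dz": 0.012, "claw": 0.3}, {"ax": 0, "ay": 0, "az": 0, "dx": 0, "dy": 0, "dz": 0.012, "claw": 0.3}, {"ax": 0, "ay": 0, "az": 0, "dx": 0, "dy": 0, "dz": 0.012, "claw": 0.3}, {"ax": 0, "ay": 0, "az": 0, "dx": 0, "dy": 0, "dz": 0.01, "claw": 0.3}, {"ax": 0, "ay": 0, "az": 0, "dx": 0, "dy": 0, "dz": 0.008, "claw": 0.3}, {"ax": 0, "ay": 0, "az": 0, "dx": 0, "dy": 0, "dz": 0.004, "claw": 0.3}, {"ax": 0, "ay": 0, "az": 0, "dx": 0, "dy": 0, "dz": 0, "claw": 0.3}])

```text
clock: 9.7
eef_pos: [0.5511, 0.0158, 0.0864]
ee_rot: [0.71, 0.025, -0.028, -0.703]
ft_force: [2.3, 0.2, 3.2]
width: 0.0343
```

```bash
cat > st.py <<'E'
from h import *
import sys
n=sys.argv[1]
s=get_state();print(s["clock"],s["eef_pos"],s["ft_force"].round(2),s["torque"].round(2),s["width"]);tilt()
h=np.load("hold.npy");c,x,y=h[:2],h[2:4],h[4:]
p=s["eef_pos"][:2];print("TCP in holder mm",((p-c)@x*1e3).round(2),((p-c)@y*1e3).round(2))
f=grab_frame("wrist");np.save(n+".npy",f,allow_pickle=True);cv2.imwrite("pics/%s.png"%n,f["image"])
cv2.imwrite("pics/%sc.png"%n,cv2.resize(cv2.convertScaleAbs(f["image"][100:310,190:430],alpha=1.5,beta=10),None,fx=3,fy=2.8,interpolation=cv2.INTER_CUBIC))
E
python3 st.py w8
```

```text
9.7 [0.55105654 0.01577877 0.08639001] [2.34 0.16 3.17] [ 0.36 -0.82  0.33] 0.03425099531498442
tilt fix (scaled) tool: [ 0.0029 -0.     -0.0012]
TCP in holder mm 6.91 -19.34
```

View pics/w8c.png

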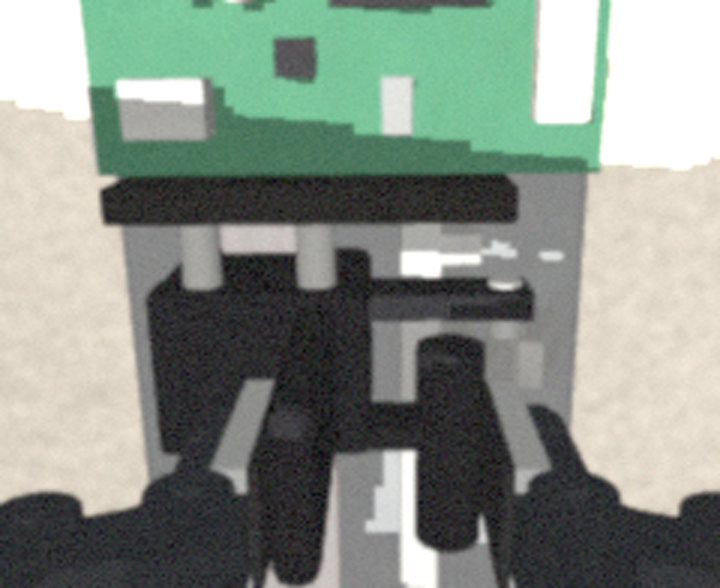

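Emit:
carry_out(series=[{"ax": 0.0015, "ay": 0, "az": 0, "dx": 0, "dy": 0, "dz": 0.007, "claw": 0.3}, {"ax": 0, "ay": 0, "az": 0, "dx": 0, "dy": 0, "dz": 0.007, "claw": 0.3}, {"ax": 0, "ay": 0, "az": 0, "dx": 0, "dy": 0, "dz": 0.007, "claw": 0.3}, {"ax": 0, "ay": 0, "az": 0, "dx": 0, "dy": 0, "dz": 0.004, "claw": 0.3}, {"ax": 0, "ay": 0, "az": 0, "dx": 0, "dy": 0, "dz": 0, "claw": 0.3}, {"ax": 0, "ay": 0, "az": 0, "dx": 0, "dy": 0, "dz": 0, "claw": 0.3}, {"ax": 0, "ay": 0, "az": 0, "dx": 0, "dy": 0, "dz": 0, "claw": 0.3}, {"ax": 0, "ay": 0, "az": 0, "dx": 0, "dy": 0, "dz": 0, "claw": 0.3}])

```text
clock: 10.75
eef_pos: [0.5509, 0.0179, 0.0864]
ee_rot: [0.71, 0.025, -0.028, -0.703]
ft_force: [2.9, -2.9, 3.5]
width: 0.0345
```

```bash
python3 st.py w9
```

```text
10.75 [0.55089317 0.01790732 0.08639115] [ 2.89 -2.87  3.51] [-0.16 -0.91  0.35] 0.034525756634391516
tilt fix (scaled) tool: [ 0.0029  0.     -0.0013]
TCP in holder mm 6.92 -17.2
```

View pics/w9c.png

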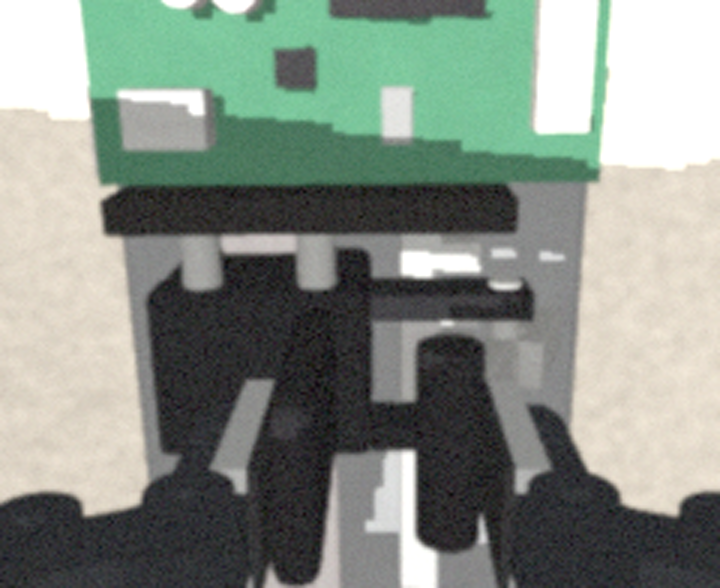

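Run:
```python
from h import *
h=np.load("hold.npy");c,x,y=h[:2],h[2:4],h[4:]
for n,tcp,v,lo in (("w7",-28.7,171,218),("w8",-19.34,176,223),("w9",-17.2,185,234)):
    f=np.load(n+".npy",allow_pickle=True).item()
    A=lambda p:((np.atleast_2d(p)+.5)/[3,2.8]-.5+[190,100])
    q=ray(f,A([310,v]),.064)[0];print(n,"pad front y",((q[:2]-c)@y*1e3).round(1),"rel TCP",((q[:2]-c)@y*1e3-tcp).round(1))
    q=ray(f,A([310,v-3]),.048)[0];print("   board edge",((q[:2]-c)@y*1e3).round(1))
f=np.load("w9.npy",allow_pickle=True).item()
cv2.imwrite("pics/w9d.png",cv2.resize(cv2.convertScaleAbs(f["image"][170:300,310:390],alpha=2.2,beta=10),None,fx=5,fy=4.5,interpolation=cv2.INTER_CUBIC))
```

```text
w7 pad front y 18.6 rel TCP 47.3
   board edge 16.8
w8 pad front y 26.9 rel TCP 46.2
   board edge 25.0
w9 pad front y 27.2 rel TCP 44.4
   board edge 25.1
```

View pics/w9d.png

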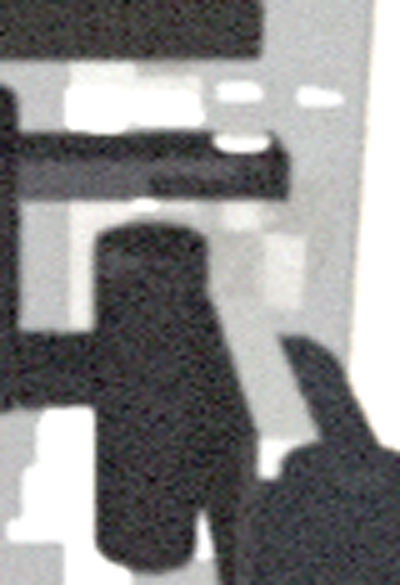

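Emit:
carry_out(series=[{"ax": 0, "ay": 0, "az": 0, "dx": 0, "dy": 0, "dz": 0.006, "claw": 0.3}, {"ax": 0, "ay": 0, "az": 0, "dx": 0, "dy": 0, "dz": 0.006, "claw": 0.3}, {"ax": 0, "ay": 0, "az": 0, "dx": 0, "dy": 0, "dz": 0.002, "claw": 0.3}, {"ax": 0, "ay": 0, "az": 0, "dx": 0, "dy": 0, "dz": 0.002, "claw": 0.3}, {"ax": 0, "ay": 0, "az": 0, "dx": 0, "dy": 0, "dz": 0.002, "claw": 0.3}, {"ax": 0, "ay": 0, "az": 0, "dx": 0, "dy": 0, "dz": 0.002, "claw": 0.3}, {"ax": 0, "ay": 0, "az": 0, "dx": 0, "dy": 0, "dz": 0.002, "claw": 0.3}, {"ax": 0, "ay": 0, "az": 0, "dx": 0, "dy": 0, "dz": 0.002, "claw": 0.3}])

```text
clock: 11.8
eef_pos: [0.5508, 0.019, 0.0864]
ee_rot: [0.712, 0.025, -0.028, -0.701]
ft_force: [2.1, -6.3, 2.6]
width: 0.0345
```

```bash
python3 st.py w10
```

```text
11.8 [0.55079189 0.01904803 0.08635311] [ 2.09 -6.3   2.59] [-0.67 -0.98  0.37] 0.03449758682621892
tilt fix (scaled) tool: [ 0.0051  0.     -0.0014]
TCP in holder mm 6.91 -16.06
```

Emit:
carry_out(series=[{"ax": 0, "ay": 0, "az": 0, "dx": 0, "dy": 0, "dz": 0, "claw": 0.3}, {"ax": 0, "ay": 0, "az": 0, "dx": 0, "dy": 0, "dz": 0, "claw": 0.2}, {"ax": 0, "ay": 0, "az": 0, "dx": 0, "dy": 0, "dz": 0, "claw": 0.1}, {"ax": 0, "ay": 0, "az": 0, "dx": 0, "dy": 0, "dz": 0, "claw": 0}, {"ax": 0, "ay": 0, "az": 0, "dx": 0, "dy": 0, "dz": 0, "claw": -0.15}, {"ax": 0, "ay": 0, "az": 0, "dx": 0, "dy": 0, "dz": 0, "claw": -0.4}, {"ax": 0, "ay": 0, "az": 0, "dx": 0, "dy": 0, "dz": 0, "claw": -0.7}, {"ax": 0, "ay": 0, "az": 0, "dx": 0, "dy": 0, "dz": 0, "claw": -1}])

```text
clock: 12.85
eef_pos: [0.5501, 0.02, 0.0852]
ee_rot: [0.712, 0.024, -0.028, -0.701]
ft_force: [0.2, 0.3, -0.3]
width: 0.0853
```

```bash
python3 st.py w11
```

```text
12.85 [0.55010029 0.01996347 0.08518793] [ 0.22  0.3  -0.33] [0.03 0.01 0.03] 0.08531327219540548
tilt fix (scaled) tool: [ 0.0045  0.     -0.0021]
TCP in holder mm 6.29 -15.09
```

View pics/w11c.png

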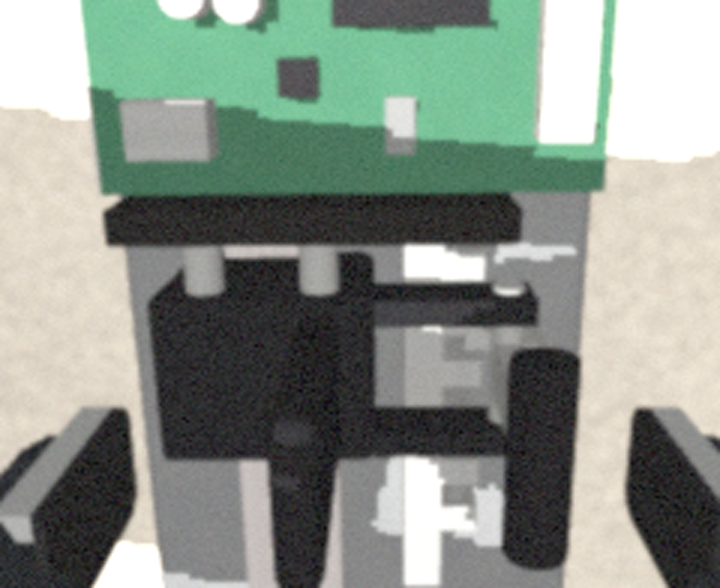

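Emit:
carry_out(series=[{"ax": 0.004, "ay": 0, "az": -0.002, "dx": 0, "dy": -0.05, "dz": 0, "claw": -1}, {"ax": 0, "ay": 0, "az": 0, "dx": 0, "dy": -0.1, "dz": 0, "claw": -1}, {"ax": 0, "ay": 0, "az": 0, "dx": 0, "dy": -0.1, "dz": 0, "claw": -1}, {"ax": 0, "ay": 0, "az": 0, "dx": 0, "dy": -0.08, "dz": 0, "claw": -1}, {"ax": 0, "ay": 0, "az": 0, "dx": 0, "dy": -0.05, "dz": 0, "claw": -1}, {"ax": 0, "ay": 0, "az": 0, "dx": 0, "dy": 0, "dz": 0, "claw": -1}, {"ax": 0, "ay": 0, "az": 0, "dx": 0, "dy": 0, "dz": 0, "claw": -1}, {"ax": 0, "ay": 0, "az": 0, "dx": 0, "dy": 0, "dz": 0, "claw": -1}])

```text
clock: 13.9
eef_pos: [0.5494, 0.0202, 0.1649]
ee_rot: [-0.706, -0.026, 0.026, 0.707]
ft_force: [1.4, -0.3, -0.2]
width: 0.0853
```

```bash
python3 st.py w12
python3 - <<'E'
from h import *
im=cv2.imread("pics/w12.png")[135:255,235:375]
cv2.imwrite("pics/w12d.png",cv2.resize(cv2.convertScaleAbs(im,alpha=1.8,beta=15),None,fx=5,fy=5,interpolation=cv2.INTER_CUBIC))
E
```

```text
13.9 [0.54944099 0.02015066 0.16492183] [ 1.41 -0.32 -0.18] [-0.   -0.   -0.07] 0.08526121129859633
tilt fix (scaled) tool: [-0.0004 -0.     -0.0001]
TCP in holder mm 5.65 -14.85
```

View pics/w12d.png

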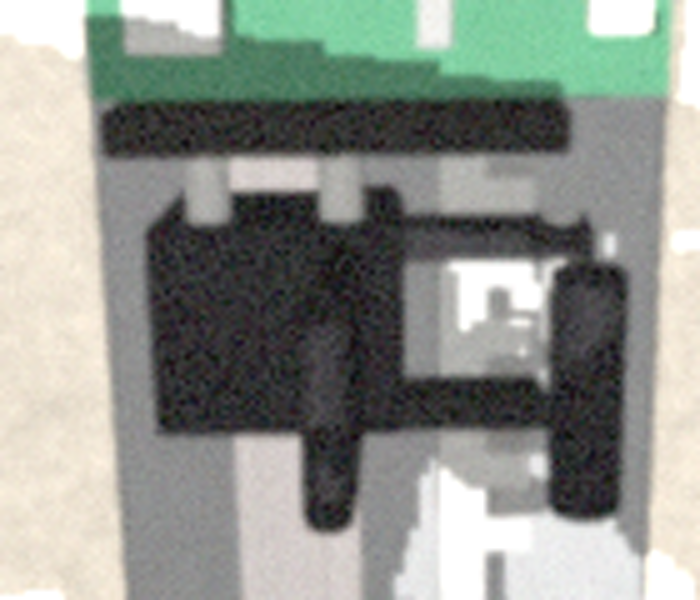

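Run:
```python
from h import *
h=np.load("hold.npy");c,x,y=h[:2],h[2:4],h[4:]
A=lambda p:(np.atleast_2d(p)+.5)/5-.5+[235,135]
def H(f,n,uv,z):
    for q in ray(f,uv,z):print(n,(np.array([(q[:2]-c)@x,(q[:2]-c)@y])*1000).round(1))
f=np.load("w12.npy",allow_pickle=True).item()
H(f,"bar L,R",A([[552,400],[624,400]]),.092)
H(f,"bar ends",A([[590,260],[585,520]]),.094)
H(f,"plate back",A([[303,460],[360,460],[330,530]]),.110)
H(f,"pad front",A([[330,100]]),.064)
H(f,"board edge",A([[95,97],[665,97]]),.048)
# automatic edges for bar right / plate left in both frames
for n,u in (("w2",(97,97+0)),("w12",0)):
    g=cv2.cvtColor(np.load(n+".npy",allow_pickle=True).item()["image"],cv2.COLOR_BGR2GRAY)
    for v in range(205,240,5): print(n,v,g[v,288:364].tolist()) if 0 else None
H(f,"notches",A([[500,290],[500,320],[500,435],[500,470],[510,520],[510,548]]),.038)
```

```text
bar L,R [ 28.5 -17.5]
bar L,R [ 39.8 -17.6]
bar ends [33.5  5.7]
bar ends [ 34.  -37.2]
plate back [ -9.6 -20.2]
plate back [ -1.2 -20.3]
plate back [ -5.9 -31.4]
pad front [-7.2 26.3]
board edge [-50.3  25.2]
board edge [52.1 24.6]
notches [ 23.5 -13.8]
notches [ 23.6 -19.8]
notches [ 23.9 -43.8]
notches [ 24.  -51.3]
notches [ 26.2 -62.3]
notches [ 26.3 -68.5]
```

Emit:
carry_out(series=[{"ax": 0, "ay": 0, "az": 0, "dx": 0, "dy": -0.1, "dz": 0, "claw": -1}, {"ax": 0, "ay": 0, "az": 0, "dx": 0, "dy": -0.1, "dz": 0, "claw": -1}, {"ax": 0, "ay": 0, "az": 0, "dx": 0, "dy": -0.1, "dz": -0.05, "claw": -1}, {"ax": 0, "ay": 0, "az": 0, "dx": 0, "dy": -0.05, "dz": -0.05, "claw": -1}, {"ax": 0, "ay": 0, "az": 0, "dx": 0, "dy": 0, "dz": 0, "claw": -1}, {"ax": 0, "ay": 0, "az": 0, "dx": 0, "dy": 0, "dz": 0, "claw": -1}, {"ax": 0, "ay": 0, "az": 0, "dx": 0, "dy": 0, "dz": 0, "claw": -1}, {"ax": 0, "ay": 0, "az": 0, "dx": 0, "dy": 0, "dz": 0, "claw": -1}])

```text
clock: 14.95
eef_pos: [0.5497, 0.0001, 0.2321]
ee_rot: [-0.706, -0.024, 0.029, 0.708]
ft_force: [0.5, -0.2, 0.4]
width: 0.0853
```

```bash
python3 st.py w13
python3 - <<'E'
from h import *
im=cv2.imread("pics/w13.png")[60:200,240:380]
cv2.imwrite("pics/w13d.png",cv2.resize(cv2.convertScaleAbs(im,alpha=1.8,beta=15),None,fx=4,fy=4,interpolation=cv2.INTER_CUBIC))
E
```

```text
14.95 [5.49732946e-01 1.06440702e-04 2.32053624e-01] [ 0.52 -0.23  0.4 ] [ 0.01  0.   -0.  ] 0.08529658946837677
tilt fix (scaled) tool: [-0.001  -0.     -0.0023]
TCP in holder mm 4.36 -34.86
```

View pics/w13d.png

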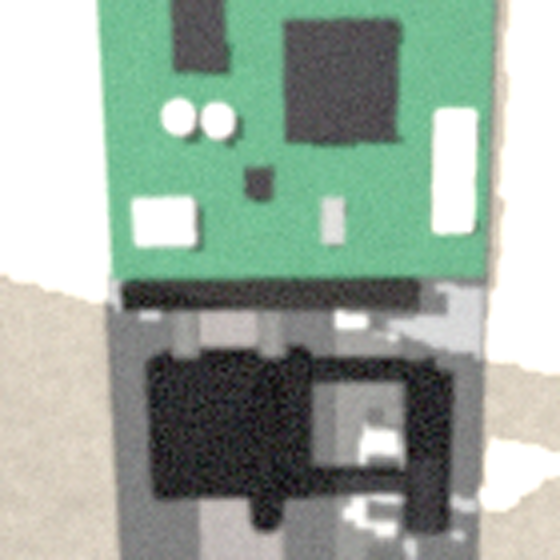

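View pics/w13.png

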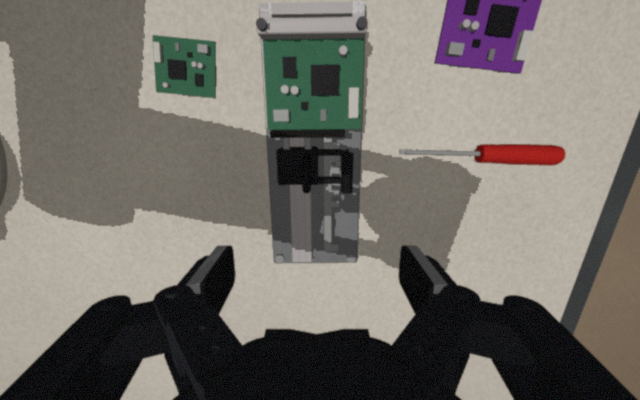

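Run:
```python
from h import *
h=np.load("hold.npy");c,x,y=h[:2],h[2:4],h[4:]
f=np.load("w13.npy",allow_pickle=True).item()
A=lambda p:(np.atleast_2d(p)+.5)/4-.5+[240,60]
def H(n,uv,z):
    for q in ray(f,uv,z):print(n,(np.array([(q[:2]-c)@x,(q[:2]-c)@y])*1000).round(1))
H("bar LR",A([[407,440],[452,440]]),.092)
H("bar ends",A([[430,372],[430,530]]),.095)
H("plate",A([[250,515],[283,515],[266,530]]),.110)
H("pad front/back",A([[270,281],[270,310]]),.064)
H("jaw block front/back",A([[180,355],[180,497]]),.059)
H("board edge",A([[118,278],[486,278]]),.048)
```

```text
bar LR [ 28.6 -13.3]
bar LR [ 39.8 -13.4]
bar ends [33.6  3.8]
bar ends [ 34.5 -35.7]
plate [ -9.8 -28. ]
plate [ -2. -28.]
plate [ -6.1 -31.7]
pad front/back [-6.1 24.3]
pad front/back [-6.3 16.8]
jaw block front/back [-31.3   4.6]
jaw block front/back [-32.7 -35.2]
board edge [-49.1  24.7]
board edge [53.1 24.2]
```

```bash
python3 -c "
from cell import *
print(finish_job())"
```

```text
the job is handed in; nothing more can be done
None
```

The board is clamped and the job is handed in at about 15 s of the 51 s allowed. `finish_job` gave no verdict, so these results are from my own camera and state checks.

**What I did:** I found the holder, jaw and rack notches in the wrist camera. I pinched the grip plate and squeeze bar from above until the lever was fully squeezed, at about 35 mm wide. The grip was set to 20 N and raised to 32 N for the slide. I then slid the jaw about 81 mm to the notch at holder y ≈ -16 mm. There the pad pressed against the board's edge. I let go there and moved the arm clear.

**Last checks:**
- **Lever:** it measures 49.4–49.6 mm across plate and bar, against 49.1–49.3 mm at rest before the move. A tooth caught on a crest would show about 45 mm, so I take it as fully down in the notch.
- **Jaw:** its middle is at y ≈ -15.8 to -16.0 mm and the notch is at -16.2 mm, within the play.
- **Pad:** it is pressed in by about 3.7 mm in one view and 4.5 mm in another. They differ by about 1 mm, but both are inside the 2–17 mm range.
- **Board:** it looks flat and square against the stop, after being pushed about 2–3 mm.
- **Forces:** wrist force in the readings I took never went above about 10 N. I did not measure finger or board contact forces directly.
- **Bystanders:** the arm never went near the screwdriver, jar or bin, but I did not re-measure them.

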